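Close the test case and hold the probe in its guide

ROBOT

A 6-joint arm with a two-finger parallel gripper is mounted at the origin on the work surface. World frame = base frame: x ahead of the robot, y to its left, z up, the work surface at z = 0. Lengths are in m, angles in degrees, forces in N, time in s.
With the tool pointing down it reaches from about 0.375 to 0.75 m from the base axis. Payload 9 kg.
Tool frame: the origin (TCP) lies midway between the tips of the shut fingers; the grasp point (between the pads) lies 19 mm behind it; z points along the fingers, y is the direction in which the jaws open and shut (so a half turn about z gives the same grasp; the last joint's range is limited). The gripper opens to 85 mm and grips with 20 to 120 N. Pads are 22 mm wide; open, the fingers measure 114 mm over their backs; the gripper's body (76 mm by 85 mm) begins 54 mm behind the grasp point. The pads swing forward as they close: fully open they stand 13 mm farther back than shut.
Start: joints at [-80.999, 5.964, 5.575, 89.605, 0, 77.527], TCP at [0.22, -0.558, 0.231] pointing down, gripper open.
Joint ranges: [-171.21, 171.21], [-48.23, 106.86], [-62.78, 66.21], [-105.2, 120.99], [-86.42, 89.51], [-180, 180]. Speed limits (degrees/s): [127.2, 127.2, 147.25, 180, 180, 180].

INTERFACE

Orientations are given as [roll, pitch, yaw] about the fixed x, y, z axes, in that order (R = Rz(yaw) Ry(pitch) Rx(roll)).
In Python, from rig import * gives the robot as it stands.
- The arm moves only by the tool play_rows, never from a script. Its argument "motion" is a list of rows, each an object with "fingers": the finger opening in mm, from 0 to 85.4; "dp": the shift along the world's x, y, z in mm, a list of three; "yaw": the turn about the world's z in rad. In form: [{"fingers": fingers, "dp": [x, y, z], "yaw": yaw}, ...]. A call has 1 to 5 rows; each row shifts and turns the commanded pose from where the row before left it; what a row does not reach is not made up. A row lasts 1/12 s, in which the tool goes at most 41.7 mm and 7.16 degrees, less where a joint would pass 70% of its speed; a pose out of reach is approached as far as the arm can. A call with a gripper value outside its range is refused whole. The fingers move at their own pace and stop on an object; the grip force is fixed at half the most. Time passes only in rows, so rows that do not move let the fingers close. It gives the time, the measured TCP pose, the force and the opening at its end, in the units of the state.
- sense(): the state, without advancing time (a new reading comes with each control period).
- camera(name): name is "scene" or "side" or "wrist"; returns a dict with "image" (420x560x3 uint8, blue, green, red), "camera_matrix" (3x3 intrinsics, pixels), "R" (3x3) and "t" (3): a world point X has camera coordinates R X + t; the wrist camera has in their place "hand_eye" (4x4, takes a point from camera to tool coordinates, whose origin is the TCP and whose axes are the flange's). Camera axes: x right, y down, z forward; pixel columns grow to the right and rows downward; lengths in m; the calibration is good to about 2 mm. A picture is of the moment at which its call begins: read the wrist's pose just before it. There is no depth.
- sign_off(): hands the job in, once; it reports no verdict.
The state is a dict: "clock": time; "joint_pos": joint angles; "joint_vel": joint speeds; "effort": joint torques, N m; "tool_pos": TCP position; "tcp_rot": TCP orientation; "contact_force": force on the tool from outside, world axes, zero at the start; "wrist_torque": the same for the moment, N m; "width": finger opening in m.
Only numpy, scipy, OpenCV 4.12 (cv2) and the standard library are available. Lean on these libraries where they do the work, as an engineer would, in place of code of your own. Each camera call takes 0.05 s, during which the arm holds its last target.

TASK

Fold the blue test case shut over the module: first the white inner flap, then the yellow outer flap on top of it, both flat. Then take the probe out of its holder by its black handle and lower its rod upright through the brass guide on the yellow flap until the guide's mouth is level with the red band, without the probe ever touching the guide or the case. Finish while still holding it there, still and centred in the guide; leave everything else on the bench undisturbed.

Things in the scene. Friction and masses are not known exactly. Their poses are not given: they have to be found in the camera images.
- case: Open-topped blue plastic test case fixed to the bench, 160 (its x) x 220 (its y) x 90 mm high, walls 5 mm; origin at the centre of its underside, z up. A black supply module (fixed, its top 35 mm above the bench) lies inside. Two flaps are hinged along the long-axis ends of the rim: the white inner flap at its -y end, the yellow outer flap at its +y end, hinge lines parallel to its x, 110 mm from its centre and 90 mm above the bench.
- inner_flap (a joint): White inner flap, angle in rad: 0 lies flat shut, 1.57 stands upright, stop at 1.9 (leaning outward). Plate 156 mm along the hinge, 105 mm from hinge to free edge, 4 mm thick. Its stiff hinge (about 0.09 N m) keeps it wherever it is left; push on its outer (upper) face, about 1 to 2 N near the free edge, to fold it.
- inner_hinge (a point): Middle of the white inner flap's hinge line. Axes turn with the flap: x along the hinge, y from the hinge to the free edge, z out of its outer face.
- inner_edge (a point): Middle of the white inner flap's free edge, on its outer face, 105 mm from the hinge; same axes as the flap.
- outer_flap (a joint): Yellow outer flap, angle in rad: 0 lies flat shut with its end over the inner flap's end, 1.57 stands upright, stop at 1.9. Plate 156 mm along the hinge, 140 mm from hinge to free edge, 4 mm thick; its outer face, when shut, is 98 mm above the bench. Stiff hinge (about 0.14 N m) keeps it wherever it is left; about 2 N near the free edge folds it. The brass guide stands on its outer face: keep a pushing finger beyond it, near the free edge, or 35 mm or more to one side.
- outer_hinge (a point): Middle of the yellow outer flap's hinge line. Axes turn with the flap: x along the hinge, y from the free edge towards the hinge, z out of its outer face.
- outer_edge (a point): Middle of the yellow outer flap's free edge, on its outer face, 140 mm from the hinge; same axes as the flap.
- guide_mouth (a point): Centre of the mouth (upper rim) of the brass guide sleeve on the yellow flap, 95 mm from the hinge line; z points out of the mouth along the bore. The bore is 20 mm wide and goes right through, 24 mm long; sleeve 30 mm outside, its rim 20 mm proud of the flap. With the flap shut the bore is vertical and the mouth 118 mm above the bench.
- holder: Grey block fixed to the bench, 60 x 60 x 100 mm high, with a 12 mm hole down its middle in which the probe hangs; origin at the centre of its underside.
- probe_grip (a point): Centre of the probe's black round handle (24 mm diameter, 70 mm long, upright), 129 mm above the probe's tip; z along the probe, away from the tip. Below the handle is a brass flange 34 mm wide, 4 mm thick, that rests on the holder's top (100 mm above the bench), and below that the steel rod, 8 mm diameter and 90 mm long. The probe weighs about 0.12 kg.
- probe_tip (a point): Lower end of the probe's steel rod, on its axis; z along the probe towards the handle. In the holder it is 10 mm above the bench, so the probe must rise 95 mm or more to come free.
- probe_band (a point): Middle of the red band on the rod, 55 mm above the tip; the band is 16 mm long.
- module_a: Spare black supply module, 100 x 56 x 30 mm, loose; leave it. Origin under its centre.
- cup: White cup, 68 mm wide, 85 mm high, loose; leave it. Origin under its centre.
- driver: Screwdriver with a green handle lying on the bench, loose; leave it.
- gland_nut: Brass ring nut, 32 mm wide, 8 mm high, loose; leave it.
- offcut: Strip of pale wood, 140 x 22 x 12 mm, loose; leave it. Origin under its centre.
- probe: The probe as a whole (see probe_grip); its origin is the tip of the rod, z towards the handle.
Mind the look-alikes: they are no part of the job. Leave any orange look-alike of the probe alone.

How it is judged:
By the outcome, as a careful person would: the job done as asked, in the order asked, and still so for the second after the job is handed in, while the arm keeps its last pose, push and grip.
It also fails if it takes over 72 s, if anything falls off the work surface, if the arm or the gripper's body presses on something with over 40 N, if the wrist force passes 120 N, or if a joint passes its speed limit or range.

## Working session

There is one attempt and no reset: what is moved stays moved. The work goes in short steps, Python scripts to look and compute and a tool call to move; the robot and the scene stay as the last step left them, time stands still between calls to the robot, and variables do not carry over. Pictures are saved under pics/ and viewed, and the job is handed in when it is done.

Besides the shell and the picture viewer there is one more tool, called after ">>>" as name(argument=value, ...) on one line, values as JSON. play_rows: Moves the arm, as the interface text tells. Its arguments: {"type":"object","properties":{"motion":{"type":"array"}},"required":["motion"]}

```bash
mkdir -p pics; ls
python3 - <<'E'
from rig import *
import cv2
s=sense(); print(s)
for n in ("scene","side","wrist"):
    c=camera(n); cv2.imwrite(f"pics/a_{n}.png",c["image"]); print(n,c["camera_matrix"],c.get("R"),c.get("t"),c.get("hand_eye"))
E
```

```text
pics
{'clock': 0.0, 'joint_pos': array([-8.09991629e+01,  5.99751908e+00,  5.52818645e+00,  8.96054919e+01,
        1.27849385e-03,  7.75301523e+01]), 'joint_vel': array([-0.07238881,  0.02099416,  0.10888868, -0.03033419,  0.0286162 ,
        0.03216781]), 'effort': array([-2.46943937e-04, -5.56931376e+01,  5.03646255e+01,  1.67617283e-02,
       -2.91804035e-04, -8.80783148e-06]), 'tool_pos': array([ 0.21961137, -0.55801172,  0.2305444 ]), 'tcp_rot': array([-1.79927217e+02, -1.74048685e-02,  2.14706729e+01]), 'contact_force': array([-0.28199498, -0.29922917, -0.90020136]), 'wrist_torque': array([-0.02698649,  0.03021486, -0.01565597]), 'width': 0.08536164327095316}
scene [[458.06625061   0.         279.26127874]
 [  0.         458.06625061 208.32022718]
 [  0.           0.           1.        ]] [[ 0.55292035  0.83323305 -0.00133102]
 [ 0.56621531 -0.37690254 -0.73303799]
 [-0.61129315  0.40455798 -0.68018639]] [-0.22663593 -0.23777007  1.4557496 ] None
side [[406.20034691   0.         279.00929743]
 [  0.         406.20034691 205.28834069]
 [  0.           0.           1.        ]] [[-0.90764192 -0.41973914  0.00228131]
 [-0.21814759  0.46706405 -0.85689136]
 [ 0.35860532 -0.77824818 -0.51549199]] [0.45880896 0.26295194 0.91930724] None
wrist [[298.21903556   0.         274.39589131]
 [  0.         298.21903556 207.7909675 ]
 [  0.           0.           1.        ]] None None [[-8.19334083e-04 -9.64073677e-01 -2.65633721e-01  6.69173042e-02]
 [ 9.99999544e-01 -6.59622165e-04 -6.90459564e-04  6.39047967e-04]
 [ 4.90436000e-04 -2.65634166e-01  9.64073778e-01 -1.42658758e-01]
 [ 0.00000000e+00  0.00000000e+00  0.00000000e+00  1.00000000e+00]]
```

View pics/a_scene.png

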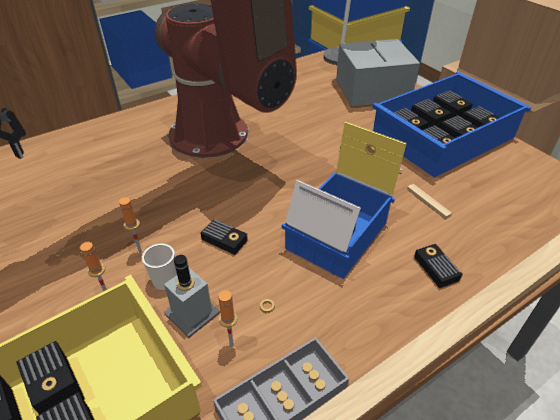

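View pics/a_side.png

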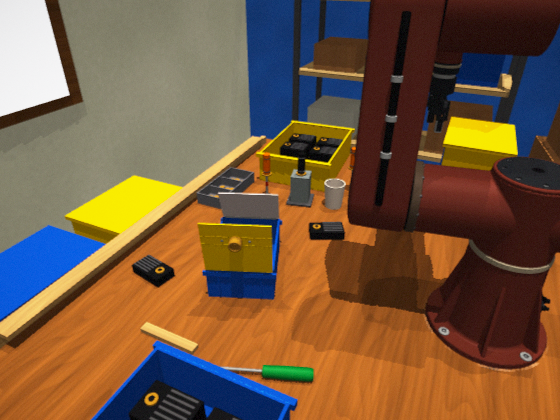

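View pics/a_wrist.png

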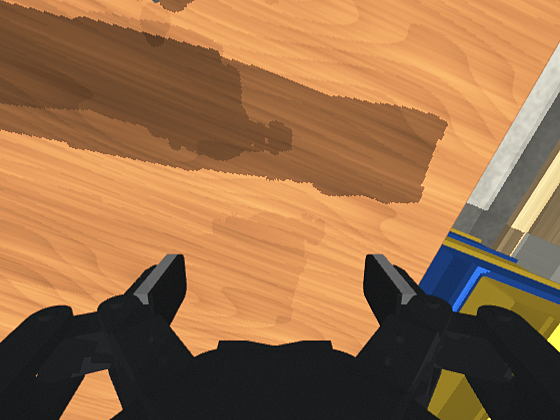

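The black probe is at scene (182,272) in its grey holder; the look-alikes are the orange ones at (127,212), (90,258) and (227,307). The case is at scene (340,220) and side (240,245), next to a bigger blue bin that isn't part of the job. I'll zoom in on both views.

```bash
cat > h.py <<'E'
import numpy as np, cv2
from rig import *
def ray(c,u,v,s=None):
    K=c["camera_matrix"]; d=np.linalg.inv(K)@np.array([u,v,1.0])
    if "R" in c and c["R"] is not None:
        R=np.array(c["R"]);t=np.array(c["t"]); return -R.T@t, R.T@d/np.linalg.norm(d)
    from scipy.spatial.transform import Rotation as Ro
    H=np.array(c["hand_eye"]); Rt=Ro.from_euler("xyz",s["tcp_rot"],degrees=True).as_matrix()
    o=Rt@H[:3,3]+s["tool_pos"]; d=Rt@H[:3,:3]@d; return o,d/np.linalg.norm(d)
def onz(r,z): o,d=r; return o+d*(z-o[2])/d[2]
def tri(*rs):
    A=np.zeros((3,3));b=np.zeros(3)
    for o,d in rs: P=np.eye(3)-np.outer(d,d);A+=P;b+=P@o
    x=np.linalg.solve(A,b); return x,[np.linalg.norm((np.eye(3)-np.outer(d,d))@(x-o))*1000 for o,d in rs]
def proj(c,X):
    p=c["camera_matrix"]@(np.array(c["R"])@np.array(X)+c["t"]); return p[:2]/p[2]
def projw(c,X,s):
    from scipy.spatial.transform import Rotation as Ro
    H=np.array(c["hand_eye"]); Rt=Ro.from_euler("xyz",s["tcp_rot"],degrees=True).as_matrix()
    q=H[:3,:3].T@(Rt.T@(np.array(X)-s["tool_pos"])-H[:3,3]); p=c["camera_matrix"]@q; return p[:2]/p[2]
def crop(c,u0,v0,w,h,f,name):
    im=c["image"][v0:v0+h,u0:u0+w]; cv2.imwrite("pics/"+name,cv2.resize(im,None,fx=f,fy=f,interpolation=cv2.INTER_CUBIC))
E
python3 - <<'E'
from h import *
a=camera("scene");b=camera("side")
crop(a,270,110,150,170,3.5,"b1.png"); crop(b,180,170,130,140,4,"b2.png")
crop(a,70,180,190,170,3.4,"b3.png"); crop(b,230,120,140,110,5,"b4.png")
E
```

```text
(no output)
```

View pics/b1.png

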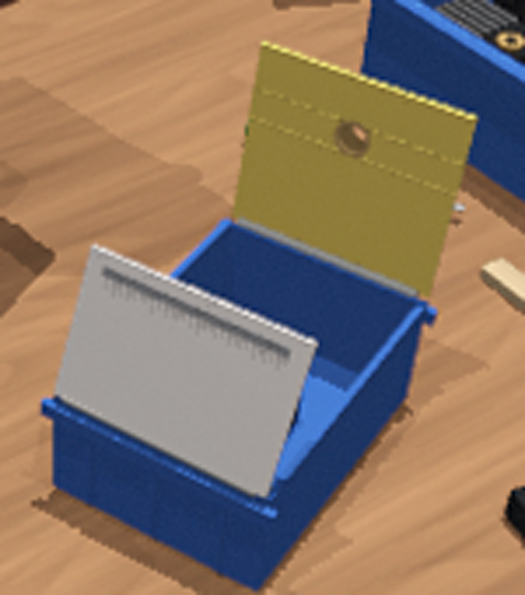

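View pics/b2.png

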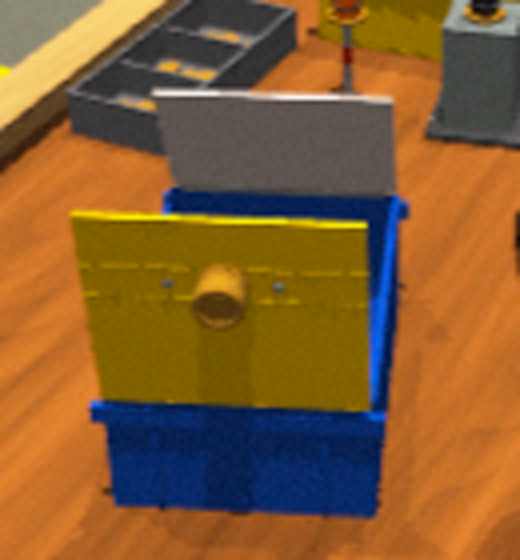

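View pics/b3.png

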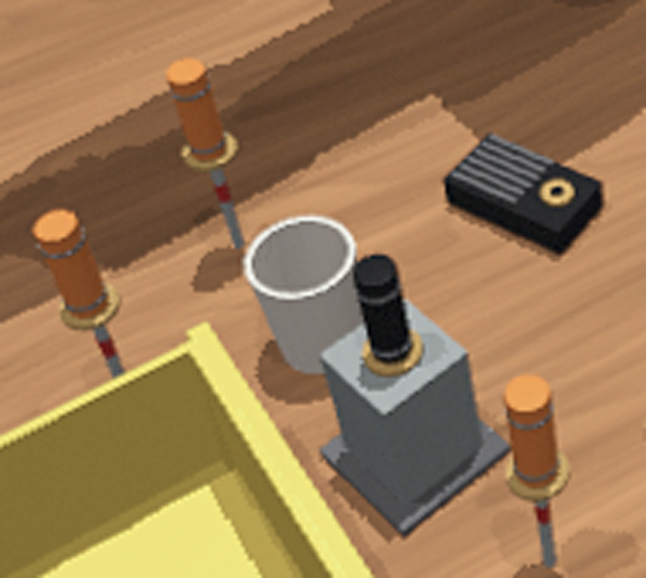

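View pics/b4.png

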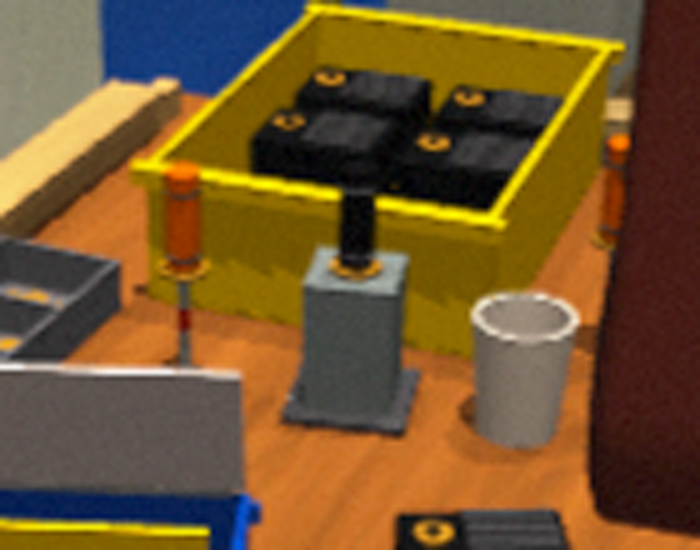

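Run:
```python
from h import *
np.set_printoptions(precision=4,suppress=True)
a=camera("scene");b=camera("side")
f=lambda p,o,k:(p[0]/k+o[0],p[1]/k+o[1])
S=lambda *p:ray(a,*f(p,(270,110),3.5)); D=lambda *p:ray(b,*f(p,(180,170),4))
w1=tri(S(95,246),D(393,97));w2=tri(S(317,343),D(155,91))
y1=tri(S(263,43),D(368,224));y2=tri(S(475,118),D(72,213))
print("white",w1,w2);print("yellow",y1,y2)
for p in [(258,588),(55,485)]: print("bot scene",onz(S(*p),0))
for p in [(115,503),(377,515)]: print("bot side",onz(D(*p),0))
fl=tri(ray(a,*f((391,350),(70,180),3.4)),ray(b,*f((357,267),(230,120),5)));print("flange",fl)
print("htop scene at .174",onz(ray(a,*f((377,265),(70,180),3.4)),.174))
```

```text
white (array([ 0.5272, -0.0344,  0.1855]), [np.float64(3.1554494439451313), np.float64(3.15544944394507)]) (array([0.6707, 0.0214, 0.1848]), [np.float64(3.114318952292425), np.float64(3.1143189522924115)])
yellow (array([0.4528, 0.1566, 0.2256]), [np.float64(2.988074029130992), np.float64(2.9880740291309418)]) (array([0.5978, 0.2118, 0.2258]), [np.float64(2.142429466875257), np.float64(2.1424294668754564)])
bot scene [ 0.6891 -0.0113 -0.    ]
bot scene [ 0.5433 -0.07    0.    ]
bot side [0.6055 0.1909 0.    ]
bot side [0.4567 0.1329 0.    ]
flange (array([ 0.5807, -0.336 ,  0.098 ]), [np.float64(0.9249128924467588), np.float64(0.9249128924468463)])
htop scene at .174 [ 0.5848 -0.3336  0.174 ]
```

>>> play_rows(motion=[{"fingers":0,"dp":[18,23,8],"yaw":0.12},{"fingers":0,"dp":[18,23,8],"yaw":0.12},{"fingers":0,"dp":[18,23,8],"yaw":0.12},{"fingers":0,"dp":[18,23,8],"yaw":0.12},{"fingers":0,"dp":[18,23,8],"yaw":0.12}])

```text
clock: 0.77
tool_pos: [0.3103, -0.4422, 0.2717]
tcp_rot: [180.0, 0.0, 56.2]
contact_force: [0.5, 0.0, -0.4]
width: 0.0257
```

>>> play_rows(motion=[{"fingers":0,"dp":[18,23,0],"yaw":0.12},{"fingers":0,"dp":[18,23,0],"yaw":0.12},{"fingers":0,"dp":[18,23,0],"yaw":0.12},{"fingers":0,"dp":[18,23,0],"yaw":0.12},{"fingers":0,"dp":[18,23,0],"yaw":0.12}])

```text
clock: 1.18
tool_pos: [0.4003, -0.3272, 0.2715]
tcp_rot: [180.0, 0.0, 90.6]
contact_force: [-0.1, -0.0, 0.5]
width: -0.0005
```

>>> play_rows(motion=[{"fingers":0,"dp":[22,26,0],"yaw":0.09},{"fingers":0,"dp":[22,26,0],"yaw":0.09},{"fingers":0,"dp":[22,26,0],"yaw":0.09},{"fingers":0,"dp":[22,26,0],"yaw":0.09},{"fingers":0,"dp":[22,26,0],"yaw":0}])

```text
clock: 1.6
tool_pos: [0.5106, -0.1969, 0.2715]
tcp_rot: [180.0, 0.0, 111.2]
contact_force: [0.5, -0.9, -0.4]
width: 0.0001
```

>>> play_rows(motion=[{"fingers":0,"dp":[22,26,0],"yaw":0},{"fingers":0,"dp":[22,26,0],"yaw":0},{"fingers":0,"dp":[22,26,-20],"yaw":0},{"fingers":0,"dp":[22,26,-30],"yaw":0},{"fingers":0,"dp":[23,30,-30],"yaw":0}])

```text
clock: 2.02
tool_pos: [0.6171, -0.0694, 0.1974]
tcp_rot: [179.9, 0.1, 110.9]
contact_force: [0.2, -1.1, -0.1]
width: 0.0004
```

Run:
```python
from h import *
s=sense();print(s["tool_pos"],s["tcp_rot"])
w=camera("wrist");a=camera("scene");b=camera("side")
cv2.imwrite("pics/c_w.png",w["image"]);crop(a,260,80,180,210,2.8,"c_s.png");crop(b,180,150,150,160,3.5,"c_d.png")
```

```text
[ 0.61708192 -0.06935138  0.19741422] [1.79920644e+02 6.96077592e-02 1.10867835e+02]
```

View pics/c_w.png

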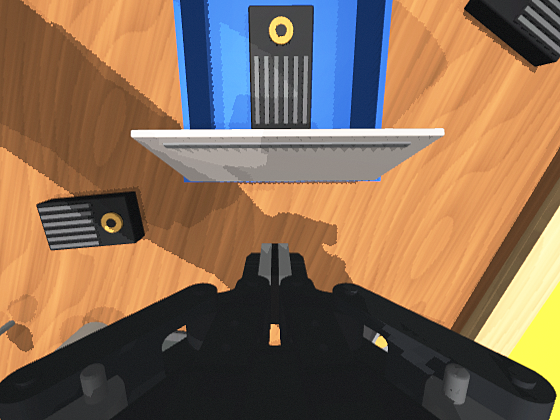

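View pics/c_s.png

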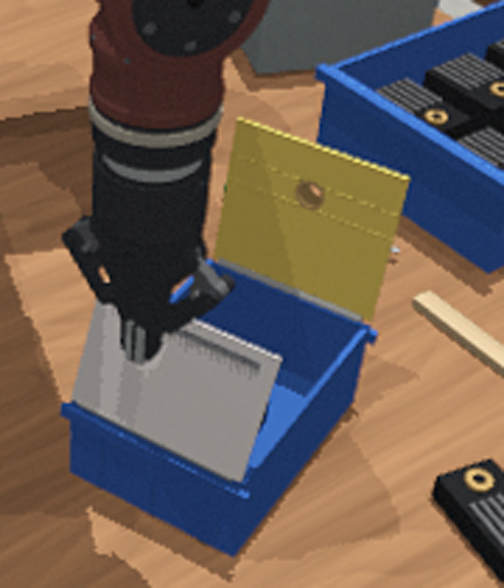

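View pics/c_d.png

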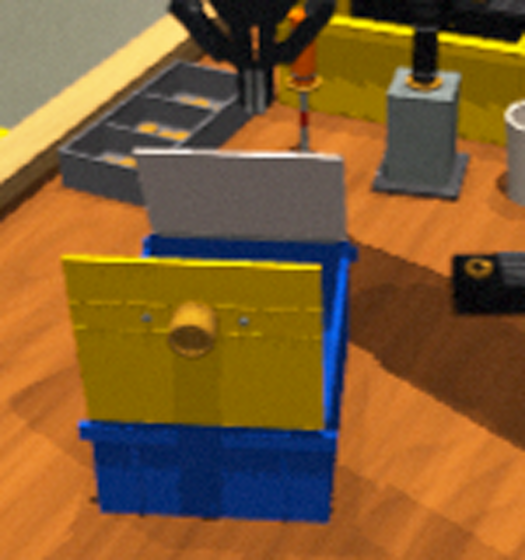

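Run:
```python
from h import *
np.set_printoptions(precision=1,suppress=True)
yw=np.radians(21.2);ey=np.array([-np.sin(yw),np.cos(yw)]);C=np.array([.574,.061])
p=sense()["tool_pos"]*1000
for th in [75,68,61,54,47,40,34,28,22,16,11,6,2,0]:
    t=np.radians(th);u=.09*np.cos(t)-.004*np.sin(t);z=.09+.09*np.sin(t)+.004*np.cos(t)
    y=-.110+u-.011
    xy=C+y*ey+np.array([.932,.362])*0.0
    q=np.r_[xy,z]*1000; print(th,q,q-p); p=q
```

```text
75 [610.7 -33.7 178. ] [ -4.3  34.5 -16.8]
68 [606.9 -23.8 174.9] [-3.8  9.9 -3. ]
61 [603.2 -14.4 170.7] [-3.7  9.4 -4.3]
54 [599.8  -5.5 165.2] [-3.4  8.9 -5.5]
47 [596.6   2.7 158.5] [-3.2  8.2 -6.6]
40 [593.8  10.1 150.9] [-2.9  7.4 -7.6]
34 [591.6  15.7 143.6] [-2.2  5.6 -7.3]
28 [589.7  20.5 135.8] [-1.9  4.9 -7.9]
22 [588.1  24.6 127.4] [-1.6  4.1 -8.4]
16 [586.9  27.8 118.7] [-1.3  3.2 -8.8]
11 [586.1  29.8 111.1] [-0.8  2.  -7.6]
6 [585.5  31.2 103.4] [-0.5  1.4 -7.7]
2 [585.3  31.9  97.1] [-0.3  0.7 -6.2]
0 [585.2  32.1  94. ] [-0.1  0.2 -3.1]
```

>>> play_rows(motion=[{"fingers":0,"dp":[-2,17,-9],"yaw":0},{"fingers":0,"dp":[-2,17,-9],"yaw":0},{"fingers":0,"dp":[-4,10,-3],"yaw":0},{"fingers":0,"dp":[-4,9,-4],"yaw":0},{"fingers":0,"dp":[-3,9,-6],"yaw":0}])

```text
clock: 2.58
tool_pos: [0.6009, -0.009, 0.1682]
tcp_rot: [179.9, 0.1, 110.8]
contact_force: [-0.5, -1.6, 0.9]
width: 0.0001
```

>>> play_rows(motion=[{"fingers":0,"dp":[-3,8,-7],"yaw":0},{"fingers":0,"dp":[-3,7,-8],"yaw":0},{"fingers":0,"dp":[-2,6,-7],"yaw":0},{"fingers":0,"dp":[-2,5,-8],"yaw":0}])

```text
clock: 2.92
tool_pos: [0.5904, 0.0179, 0.1363]
tcp_rot: [180.0, -0.0, 110.9]
contact_force: [0.1, 0.4, 0.8]
width: -0.0001
```

>>> play_rows(motion=[{"fingers":0,"dp":[-2,4,-8],"yaw":0},{"fingers":0,"dp":[-1,3,-9],"yaw":0},{"fingers":0,"dp":[-1,2,-8],"yaw":0}])

```text
clock: 3.17
tool_pos: [0.5864, 0.0268, 0.1107]
tcp_rot: [-180.0, -0.0, 110.9]
contact_force: [-0.1, 0.1, 1.0]
width: -0.0001
```

>>> play_rows(motion=[{"fingers":0,"dp":[0,1,-7],"yaw":0},{"fingers":0,"dp":[0,1,-5],"yaw":0},{"fingers":0,"dp":[0,0,-3],"yaw":0},{"fingers":0,"dp":[0,0,0],"yaw":0}])

```text
clock: 3.5
tool_pos: [0.5863, 0.0283, 0.0959]
tcp_rot: [-179.9, -0.0, 110.8]
contact_force: [-0.1, 0.1, -1.2]
width: 0.0002
```

>>> play_rows(motion=[{"fingers":0,"dp":[0,0,-1],"yaw":0},{"fingers":0,"dp":[0,0,-1],"yaw":0},{"fingers":0,"dp":[0,0,0],"yaw":0}])

```text
clock: 3.75
tool_pos: [0.587, 0.0282, 0.0951]
tcp_rot: [180.0, 0.0, 110.8]
contact_force: [0.2, 1.0, -0.6]
width: -0.0001
```

>>> play_rows(motion=[{"fingers":0,"dp":[0,0,-1],"yaw":0},{"fingers":0,"dp":[0,0,-1],"yaw":0},{"fingers":0,"dp":[0,0,0],"yaw":0},{"fingers":0,"dp":[0,0,0],"yaw":0}])

```text
clock: 4.08
tool_pos: [0.587, 0.0283, 0.094]
tcp_rot: [179.9, 0.0, 110.9]
contact_force: [-2.9, 0.2, 6.9]
width: -0.0001
```

Run:
```python
from h import *
s=sense();print(s["tool_pos"],s["contact_force"])
w=camera("wrist");a=camera("scene");b=camera("side")
cv2.imwrite("pics/d_w.png",w["image"]);crop(a,260,80,180,210,2.8,"d_s.png");crop(b,180,150,150,160,3.5,"d_d.png")
```

```text
[0.58704278 0.02825628 0.09396393] [-2.885604    0.18623387  6.92946519]
```

View pics/d_s.png

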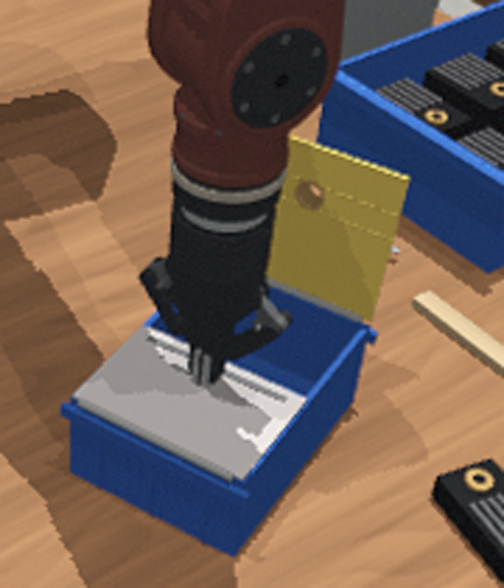

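View pics/d_w.png

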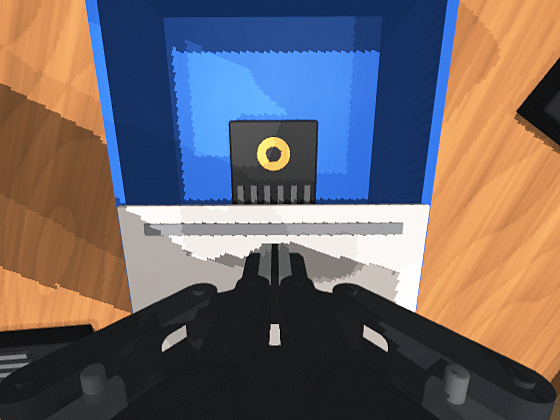

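White lies flat, with the TCP on it at z 0.094 and 7 N pressing. I'll refine the case pose from the wrist view, using the free-edge corners (119,206) and (431,205).

Run:
```python
from h import *
np.set_printoptions(precision=4,suppress=True)
s=sense();w=camera("wrist")
P=[onz(ray(w,u,v,s),z) for u,v,z in [(119,205.5,.094),(431,204.5,.094),(97,30,.09),(459,30,.09)]]
print(P); 
d=P[1]-P[0];print(np.linalg.norm(d),np.degrees(np.arctan2(d[1],d[0])))
m=(P[0]+P[1])/2; yw=np.arctan2(d[1],d[0]); ey=np.array([-np.sin(yw),np.cos(yw)]); print("C",m[:2]+.005*ey, "mid",m, ((P[2]+P[3])/2-m)@np.r_[np.cos(yw),np.sin(yw),0])
C=np.array([.574,.061]);yw=np.radians(21.2);ex=np.array([np.cos(yw),np.sin(yw)]);ey=np.array([-np.sin(yw),np.cos(yw)])
p=s["tool_pos"]*1000
for sgn in (0.052,):
  for th in [110,99,90,82,74,66,58,50,43,36,30,24,18,13,8,4,1,0]:
    t=np.radians(th);S=.124
    u=S*np.cos(t)-.004*np.sin(t);z=.094+S*np.sin(t)+.004*np.cos(t)
    y=.110-u+.011
    q=np.r_[C+y*ey+sgn*ex,z]*1000;print(th,q,q-p);p=q
```

```text
[array([0.5047, 0.0276, 0.094 ]), array([0.6488, 0.0828, 0.094 ]), array([0.4761, 0.1006, 0.09  ]), array([0.6243, 0.157 , 0.09  ])]
0.1543727786845865 20.97673364754696
C [0.575  0.0599] mid [0.5768 0.0552 0.094 ] 0.0015531813870078267
110 [562.0283 235.6604 209.1538] [-25.0298 207.3791 115.1687]
99 [570.2808 214.3841 215.8476] [  8.2525 -21.2762   6.6938]
90 [577.2778 196.345  218.    ] [  6.9969 -18.0392   2.1524]
82 [583.5326 180.2191 217.3499] [  6.2548 -16.1258  -0.6501]
74 [589.6938 164.3346 214.299 ] [  6.1612 -15.8846  -3.0509]
66 [595.6415 149.0005 208.9066] [  5.9477 -15.3341  -5.3924]
58 [601.2599 134.5153 201.2776] [  5.6184 -14.4852  -7.6289]
50 [606.4397 121.161  191.5607] [  5.1798 -13.3543  -9.717 ]
43 [610.5327 110.6086 181.4932] [  4.093  -10.5524 -10.0674]
36 [614.1515 101.2787 170.1214] [  3.6188  -9.3299 -11.3718]
30 [616.8348  94.3607 159.4641] [  2.6833  -6.918  -10.6573]
24 [619.1006  88.5192 148.0895] [  2.2658  -5.8415 -11.3746]
18 [620.924   83.8182 136.1223] [  1.8234  -4.701  -11.9672]
13 [622.091   80.8094 125.7914] [  1.167   -3.0087 -10.3309]
8 [622.928   78.6516 115.2185] [  0.837   -2.1578 -10.5729]
4 [623.3556  77.5493 106.6401] [ 0.4276 -1.1024 -8.5785]
1 [623.5336  77.0902 100.1635] [ 0.1781 -0.4591 -6.4766]
0 [623.5657  77.0075  98.    ] [ 0.0321 -0.0827 -2.1635]
```

>>> play_rows(motion=[{"fingers":0,"dp":[0,0,38],"yaw":0},{"fingers":0,"dp":[0,0,38],"yaw":0},{"fingers":0,"dp":[0,0,38],"yaw":0},{"fingers":0,"dp":[0,0,38],"yaw":0},{"fingers":0,"dp":[0,0,38],"yaw":0}])

```text
clock: 4.7
tool_pos: [0.5864, 0.0285, 0.2849]
tcp_rot: [180.0, 0.0, 110.9]
contact_force: [1.0, -0.8, 0.1]
width: 0.0
```

>>> play_rows(motion=[{"fingers":0,"dp":[-4,30,0],"yaw":0},{"fingers":0,"dp":[-5,38,0],"yaw":0},{"fingers":0,"dp":[-5,38,0],"yaw":0},{"fingers":0,"dp":[-5,38,0],"yaw":0},{"fingers":0,"dp":[-5,38,0],"yaw":0}])

```text
clock: 5.12
tool_pos: [0.5623, 0.212, 0.2831]
tcp_rot: [180.0, 0.0, 110.8]
contact_force: [-0.0, -0.6, 1.0]
width: -0.0002
```

>>> play_rows(motion=[{"fingers":0,"dp":[-7,38,0],"yaw":0},{"fingers":0,"dp":[0,0,0],"yaw":0}])

```text
clock: 5.28
tool_pos: [0.5538, 0.2542, 0.2829]
tcp_rot: [180.0, -0.1, 111.2]
contact_force: [-0.5, -0.6, 0.1]
width: -0.0
```

Now descend on the outside of the yellow flap, checking clearance before pushing.

>>> play_rows(motion=[{"fingers":0,"dp":[0,0,-25],"yaw":0},{"fingers":0,"dp":[0,0,-25],"yaw":0},{"fingers":0,"dp":[0,0,-18],"yaw":0},{"fingers":0,"dp":[0,0,0],"yaw":0}])

```text
clock: 5.62
tool_pos: [0.5539, 0.2481, 0.2105]
tcp_rot: [-179.7, -0.1, 110.9]
contact_force: [-0.5, -0.4, -0.3]
width: -0.0003
```

Run:
```python
from h import *
s=sense();print(s["tool_pos"],s["contact_force"])
a=camera("scene");b=camera("side")
crop(a,270,80,180,210,2.8,"e_s.png");crop(b,150,130,200,180,3,"e_d.png")
```

```text
[0.55385361 0.24811535 0.21050516] [-0.53718766 -0.354377   -0.33211998]
```

View pics/e_s.png

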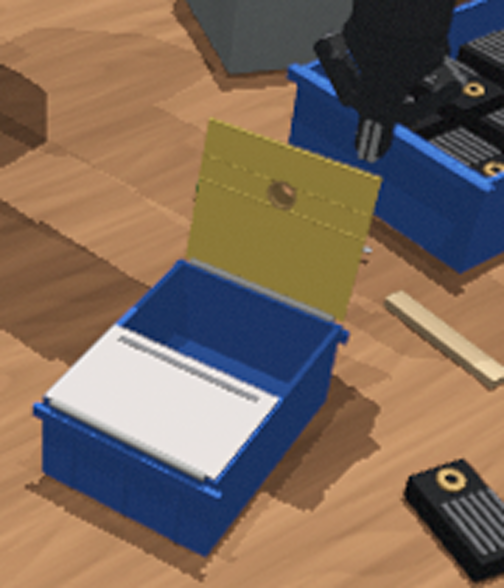

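View pics/e_d.png

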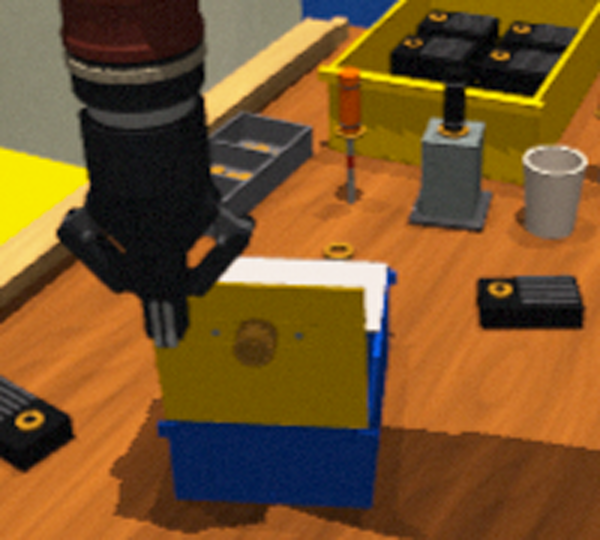

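>>> play_rows(motion=[{"fingers":0,"dp":[8,-17,3],"yaw":0},{"fingers":0,"dp":[8,-17,3],"yaw":0},{"fingers":0,"dp":[7,-18,2],"yaw":0},{"fingers":0,"dp":[6,-16,-1],"yaw":0}])

```text
clock: 6.05
tool_pos: [0.5861, 0.1797, 0.225]
tcp_rot: [179.8, 0.0, 110.9]
contact_force: [1.0, 1.6, 0.6]
width: -0.0004
```

>>> play_rows(motion=[{"fingers":0,"dp":[6,-16,-3],"yaw":0},{"fingers":0,"dp":[6,-15,-5],"yaw":0},{"fingers":0,"dp":[6,-14,-8],"yaw":0},{"fingers":0,"dp":[5,-13,-10],"yaw":0}])

```text
clock: 6.38
tool_pos: [0.6093, 0.1213, 0.1977]
tcp_rot: [179.8, 0.1, 110.8]
contact_force: [0.2, 0.6, 1.7]
width: -0.0005
```

>>> play_rows(motion=[{"fingers":0,"dp":[2,-8,-13],"yaw":0},{"fingers":0,"dp":[3,-9,-14],"yaw":0},{"fingers":0,"dp":[3,-7,-12],"yaw":0},{"fingers":0,"dp":[2,-6,-11],"yaw":0}])

```text
clock: 6.72
tool_pos: [0.6175, 0.0918, 0.1439]
tcp_rot: [-179.9, -0.0, 110.9]
contact_force: [0.1, 0.1, 0.5]
width: 0.0003
```

>>> play_rows(motion=[{"fingers":0,"dp":[1,-5,-12],"yaw":0},{"fingers":0,"dp":[1,-3,-10],"yaw":0}])

```text
clock: 6.88
tool_pos: [0.6194, 0.084, 0.1221]
tcp_rot: [-179.9, -0.0, 110.9]
contact_force: [-0.0, -0.2, 0.9]
width: 0.0003
```

Run:
```python
from h import *
s=sense();print(s["tool_pos"],s["contact_force"])
a=camera("scene");b=camera("side")
crop(a,260,100,180,180,3,"f_s.png")
```

```text
[0.61939393 0.08395526 0.12211799] [-0.04614577 -0.18347465  0.91004893]
```

View pics/f_s.png

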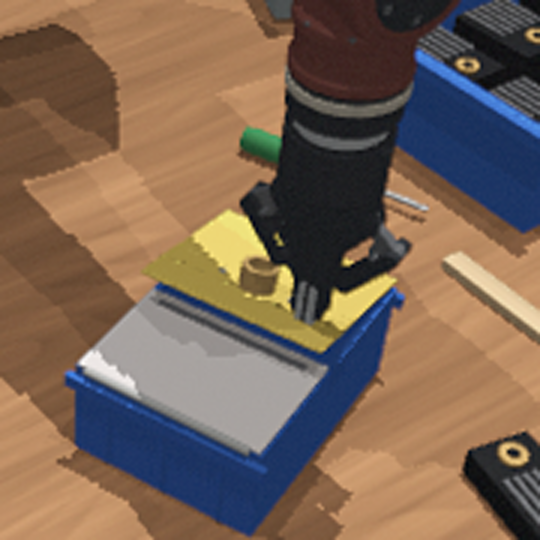

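>>> play_rows(motion=[{"fingers":0,"dp":[1,-2,-9],"yaw":0},{"fingers":0,"dp":[0,-1,-7],"yaw":0},{"fingers":0,"dp":[0,-1,-5],"yaw":0},{"fingers":0,"dp":[0,0,-2],"yaw":0},{"fingers":0,"dp":[0,0,0],"yaw":0}])

```text
clock: 7.4
tool_pos: [0.6203, 0.0805, 0.1003]
tcp_rot: [-180.0, -0.0, 110.9]
contact_force: [-0.1, -0.3, 0.3]
width: 0.0001
```

>>> play_rows(motion=[{"fingers":0,"dp":[0,0,-1],"yaw":0},{"fingers":0,"dp":[0,0,-1],"yaw":0},{"fingers":0,"dp":[0,0,-1],"yaw":0},{"fingers":0,"dp":[0,0,0],"yaw":0}])

```text
clock: 7.73
tool_pos: [0.6209, 0.0804, 0.0981]
tcp_rot: [180.0, 0.0, 110.9]
contact_force: [-0.2, -0.6, 0.1]
width: 0.0004
```

>>> play_rows(motion=[{"fingers":0,"dp":[0,0,-1],"yaw":0},{"fingers":0,"dp":[0,0,-1],"yaw":0},{"fingers":0,"dp":[0,0,0],"yaw":0},{"fingers":0,"dp":[0,0,0],"yaw":0}])

```text
clock: 8.07
tool_pos: [0.621, 0.0805, 0.0979]
tcp_rot: [179.9, 0.0, 110.9]
contact_force: [-5.7, -0.1, 13.5]
width: 0.0001
```

>>> play_rows(motion=[{"fingers":0,"dp":[0,0,30],"yaw":0},{"fingers":0,"dp":[0,0,35],"yaw":0},{"fingers":0,"dp":[-10,-10,35],"yaw":0},{"fingers":0,"dp":[-15,-10,30],"yaw":0},{"fingers":0,"dp":[-15,-15,20],"yaw":0}])

```text
clock: 8.48
tool_pos: [0.581, 0.0456, 0.2494]
tcp_rot: [179.8, 0.1, 110.9]
contact_force: [0.5, -0.4, 0.9]
width: -0.0001
```

Run:
```python
from h import *
s=sense();print(s["tool_pos"],s["tcp_rot"],s["contact_force"])
w=camera("wrist");a=camera("scene");b=camera("side")
cv2.imwrite("pics/g_w.png",w["image"]);crop(a,260,120,170,180,3.2,"g_s.png");crop(b,180,190,130,120,4,"g_d.png")
np.save("g_pose.npy",np.r_[s["tool_pos"],s["tcp_rot"]])
```

```text
[0.580962   0.04562895 0.24943428] [1.79815531e+02 8.27731096e-02 1.10920080e+02] [ 0.4832217  -0.38518528  0.86137609]
```

View pics/g_w.png

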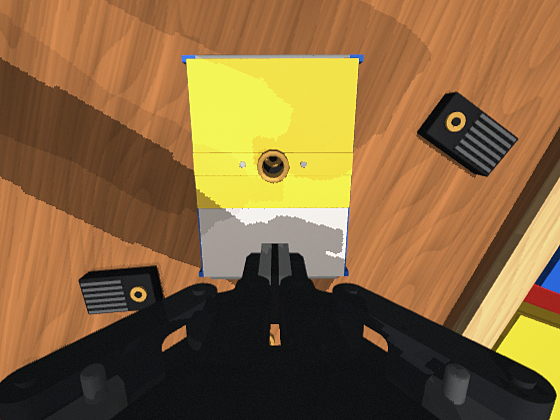

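View pics/g_s.png

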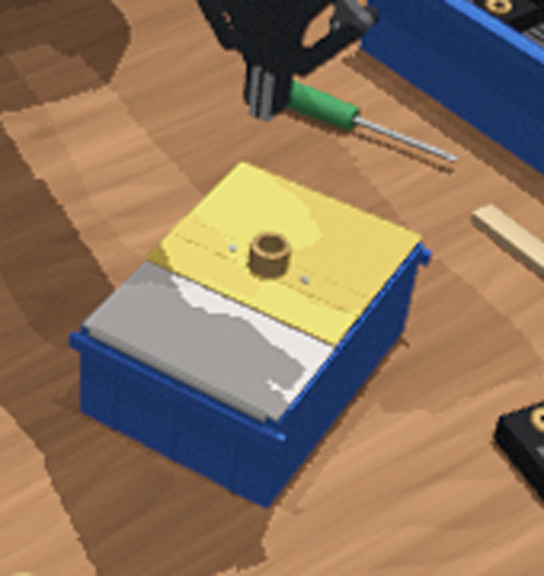

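View pics/g_d.png

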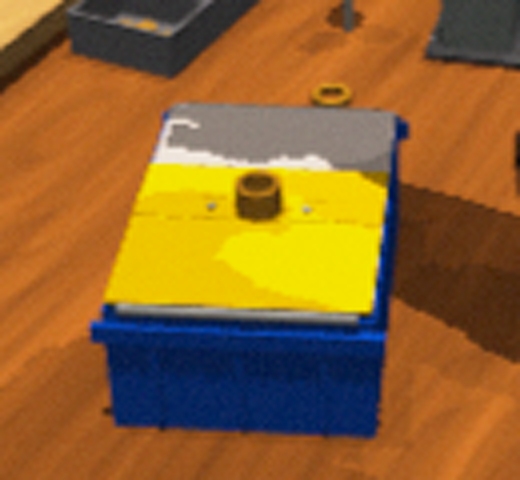

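Both flaps lie flat, and the guide stands upright at wrist (273,166), scene (344,196) and side (245,235). I'll measure its mouth precisely.

```bash
python3 - <<'E'
from h import *
w=camera("wrist");a=camera("scene");b=camera("side")
A=cv2.resize(w["image"][140:195,245:302],None,fx=7,fy=7,interpolation=cv2.INTER_CUBIC)
B=cv2.resize(a["image"][185:215,330:360],None,fx=12,fy=12,interpolation=cv2.INTER_CUBIC)
cv2.imwrite("pics/h1.png",A);cv2.imwrite("pics/h2.png",B)
cv2.imwrite("pics/h3.png",cv2.resize(b["image"][225:255,230:260],None,fx=12,fy=12,interpolation=cv2.INTER_CUBIC))
E
python3 -c "
import cv2,numpy as np
a=[cv2.imread(f'pics/h{i}.png') for i in(1,2,3)]
h=390
a=[cv2.copyMakeBorder(x[:h,:266 if 0 else 400],0,max(0,h-x.shape[0]),0,0,cv2.BORDER_CONSTANT) for x in a]
cv2.imwrite('pics/h.png',np.hstack(a)[:, :1200][::1, ::1]) 
cv2.imwrite('pics/hb.png',np.hstack(a[1:]))"
```

```text
(no output)
```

View pics/h1.png

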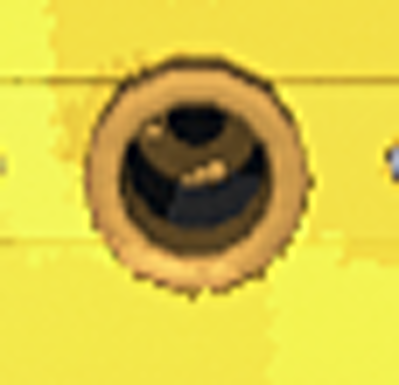

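View pics/hb.png

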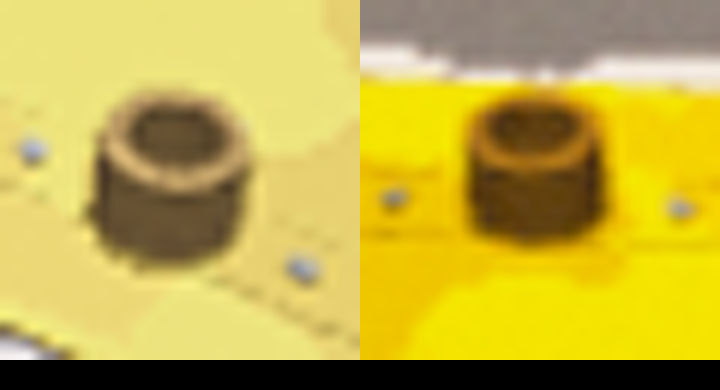

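Run:
```python
from h import *
np.set_printoptions(precision=4,suppress=True)
s=sense();w=camera("wrist");a=camera("scene");b=camera("side")
rw=ray(w,272.64,165.3,s);ra=ray(a,344.3,196.0);rb=ray(b,244.3,235.6)
print(tri(rw,ra,rb),tri(ra,rb))
for r in(rw,ra,rb):print(onz(r,.118))
C=np.array([.5745,.0605]);yw=np.radians(21.1);print("from case",C+.015*np.array([-np.sin(yw),np.cos(yw)]))
```

```text
(array([0.5673, 0.0748, 0.1151]), [np.float64(0.12605826288658947), np.float64(1.5080424767306857), np.float64(1.439587346434578)]) (array([0.5675, 0.0747, 0.1151]), [np.float64(1.4714172271217845), np.float64(1.4714172271218093)])
[0.5671 0.0752 0.118 ]
[0.5712 0.0731 0.118 ]
[0.5644 0.077  0.118 ]
from case [0.5691 0.0745]
```

>>> play_rows(motion=[{"fingers":60,"dp":[2,-36,3],"yaw":0},{"fingers":60,"dp":[2,-36,3],"yaw":0},{"fingers":60,"dp":[2,-36,3],"yaw":0},{"fingers":60,"dp":[2,-36,3],"yaw":0},{"fingers":60,"dp":[2,-36,0],"yaw":0}])

```text
clock: 9.35
tool_pos: [0.5908, -0.1359, 0.2577]
tcp_rot: [-180.0, -0.0, 110.9]
contact_force: [1.1, -0.1, 0.0]
width: 0.0595
```

>>> play_rows(motion=[{"fingers":60,"dp":[2,-36,0],"yaw":0},{"fingers":60,"dp":[2,-36,0],"yaw":0},{"fingers":60,"dp":[2,-36,0],"yaw":0},{"fingers":60,"dp":[2,-36,0],"yaw":0},{"fingers":60,"dp":[1,-36,0],"yaw":0}])

```text
clock: 9.77
tool_pos: [0.5997, -0.316, 0.2568]
tcp_rot: [-180.0, -0.1, 110.9]
contact_force: [0.6, 0.8, 0.8]
width: 0.0598
```

>>> play_rows(motion=[{"fingers":60,"dp":[1,-36,0],"yaw":0},{"fingers":60,"dp":[1,-36,0],"yaw":0},{"fingers":60,"dp":[0,0,0],"yaw":0},{"fingers":60,"dp":[0,0,0],"yaw":0}])

```text
clock: 10.1
tool_pos: [0.6011, -0.3882, 0.2551]
tcp_rot: [-179.9, -0.2, 110.7]
contact_force: [0.1, 0.5, 0.5]
width: 0.0602
```

Run:
```python
from h import *
np.set_printoptions(precision=4,suppress=True)
s=sense();print(s["tool_pos"],s["tcp_rot"],s["contact_force"],s["width"])
w=camera("wrist");a=camera("scene");b=camera("side")
cv2.imwrite("pics/i_w.png",w["image"]);cv2.imwrite("pics/i_s.png",a["image"]);cv2.imwrite("pics/i_d.png",b["image"])
f=lambda p,o,k:(p[0]/k+o[0],p[1]/k+o[1])
print(tri(ray(a,*f((536,473),(70,180),3.4)),ray(b,*f((186,268),(230,120),5))))
print(tri(ray(a,*f((528,385),(70,180),3.4)),ray(b,*f((182,172),(230,120),5))))
```

```text
[ 0.6011 -0.3882  0.2551] [-179.9199   -0.1755  110.7178] [0.1227 0.5055 0.5067] 0.06018805758922531
(array([ 0.6921, -0.3043,  0.0876]), [np.float64(2.1017218109347797), np.float64(2.1017218109349307)])
(array([ 0.6902, -0.2999,  0.1601]), [np.float64(0.5217219565283675), np.float64(0.5217219565284117)])
```

View pics/i_w.png

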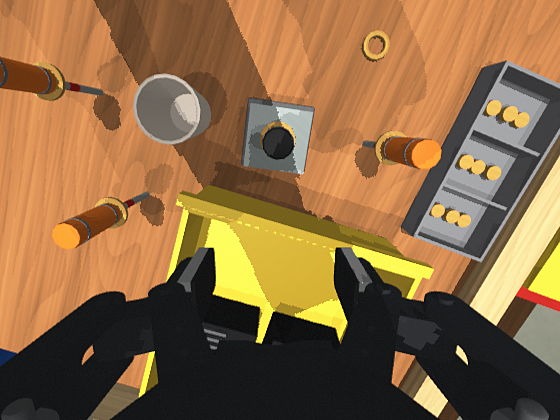

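View pics/i_s.png

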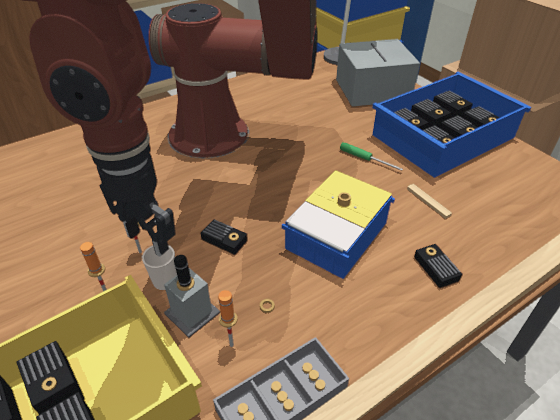

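The wrist view shows the black handle on the grey holder at (279,142). The orange look-alikes are at (410,152), (80,235) and (20,75), so the choice is clear. The nearest one stands about 110 mm away, which leaves room for the fingers. I'll crop in to measure the handle.

Run:
```python
from h import *
w=camera("wrist");a=camera("scene");b=camera("side")
A=cv2.resize(w["image"][90:180,235:320],None,fx=6,fy=6,interpolation=cv2.INTER_CUBIC);cv2.imwrite("pics/j1.png",A)
B=cv2.resize(a["image"][245:305,155:215],None,fx=6,fy=6,interpolation=cv2.INTER_CUBIC)
D=cv2.resize(b["image"][140:200,270:330],None,fx=6,fy=6,interpolation=cv2.INTER_CUBIC)
cv2.imwrite("pics/j2.png",cv2.convertScaleAbs(np.hstack([B,D]),alpha=1.6))
```

```text
(no output)
```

View pics/j1.png

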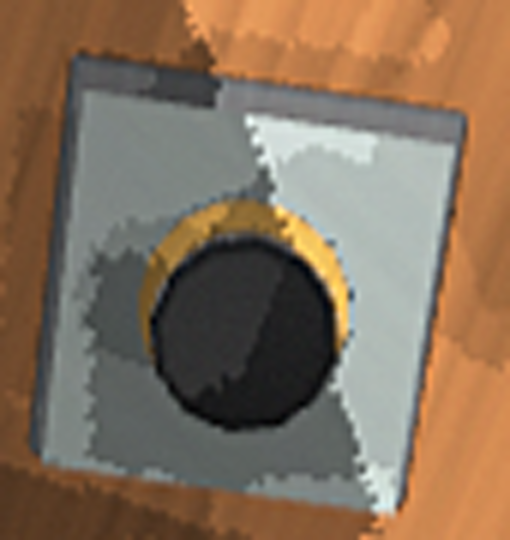

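View pics/j2.png

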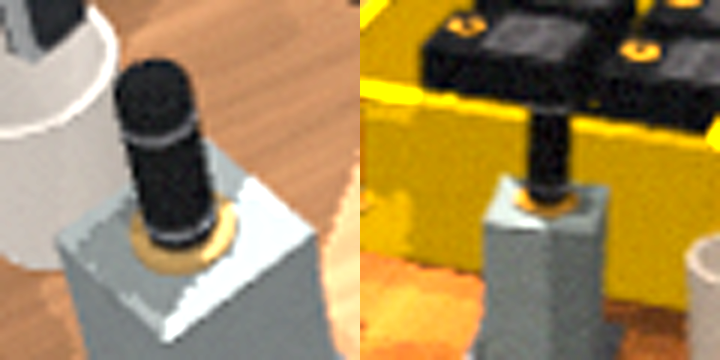

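Run:
```python
from h import *
np.set_printoptions(precision=4,suppress=True)
s=sense();w=camera("wrist");a=camera("scene");b=camera("side")
print(s["tool_pos"],s["tcp_rot"])
rw=ray(w,275.6,139.9,s);ra=ray(a,185.5,283.4);rb=ray(b,300.9,173)
print(tri(rw,ra,rb),tri(ra,rb),onz(rw,.104))
rt=ray(w,275.4,144.9,s); ra2=ray(a,155+153/6-.4,245+82/6-.4)
print("top",tri(rt,ra2),onz(rt,.174))
```

```text
[ 0.6022 -0.3854  0.2586] [179.9735   0.0362 110.9423]
(array([ 0.5833, -0.3358,  0.0991]), [np.float64(0.8902714358625426), np.float64(0.7950718848038222), np.float64(1.6213916384774072)]) (array([ 0.5827, -0.3359,  0.0989]), [np.float64(1.1738769077824778), np.float64(1.173876907782277)]) [ 0.584  -0.3353  0.104 ]
top (array([ 0.5839, -0.3355,  0.1733]), [np.float64(0.5354495600759568), np.float64(0.5354495600759986)]) [ 0.5838 -0.3359  0.174 ]
```

>>> play_rows(motion=[{"fingers":60,"dp":[-9,25,0],"yaw":0},{"fingers":60,"dp":[-9,25,0],"yaw":0},{"fingers":60,"dp":[0,0,0],"yaw":0},{"fingers":60,"dp":[0,0,0],"yaw":0}])

```text
clock: 10.88
tool_pos: [0.5836, -0.3352, 0.2584]
tcp_rot: [180.0, 0.0, 110.9]
contact_force: [0.0, -0.4, 0.7]
width: 0.0599
```

>>> play_rows(motion=[{"fingers":60,"dp":[0,0,-25],"yaw":0},{"fingers":60,"dp":[0,0,-25],"yaw":0},{"fingers":60,"dp":[0,0,-20],"yaw":0},{"fingers":60,"dp":[0,0,-20],"yaw":0},{"fingers":60,"dp":[0,0,0],"yaw":0}])

```text
clock: 11.3
tool_pos: [0.5824, -0.3361, 0.1634]
tcp_rot: [-179.8, -0.3, 110.8]
contact_force: [-0.5, 1.0, -0.8]
width: 0.0599
```

>>> play_rows(motion=[{"fingers":60,"dp":[0,0,-20],"yaw":0},{"fingers":60,"dp":[0,0,-20],"yaw":0},{"fingers":60,"dp":[0,0,-10],"yaw":0},{"fingers":60,"dp":[0,0,0],"yaw":0},{"fingers":60,"dp":[0,0,0],"yaw":0}])

```text
clock: 11.72
tool_pos: [0.5838, -0.337, 0.1187]
tcp_rot: [180.0, 0.0, 110.8]
contact_force: [0.8, 0.4, 0.7]
width: 0.0603
```

Run:
```python
from h import *
s=sense();print(s["tool_pos"],s["tcp_rot"],s["contact_force"])
w=camera("wrist");a=camera("scene");b=camera("side")
A=cv2.resize(a["image"][200:330,110:260],None,fx=2.6,fy=2.6,interpolation=cv2.INTER_CUBIC)
D=cv2.resize(b["image"][100:230,230:380],None,fx=2.6,fy=2.6,interpolation=cv2.INTER_CUBIC)
cv2.imwrite("pics/k.png",np.hstack([A,D]));cv2.imwrite("pics/k_w.png",w["image"])
```

```text
[ 0.58384566 -0.33695116  0.11870028] [1.79989901e+02 1.06380500e-02 1.10845809e+02] [0.75971219 0.44190925 0.71096875]
```

View pics/k.png

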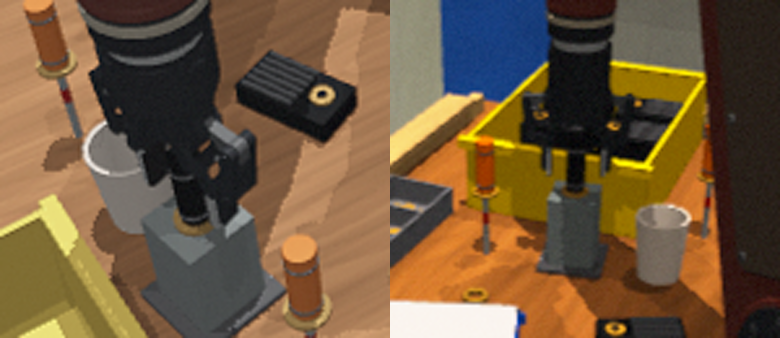

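View pics/k_w.png

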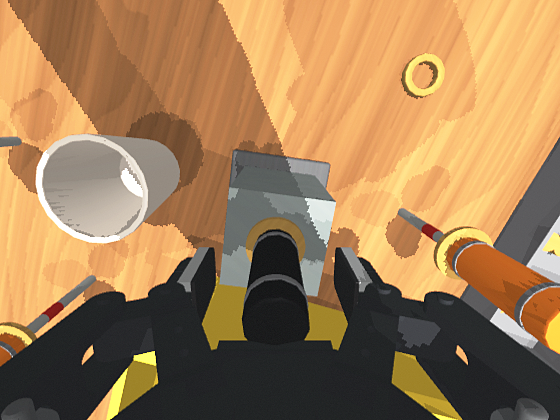

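The handle sits midway between the pads at wrist (276,300). Closing.

>>> play_rows(motion=[{"fingers":10,"dp":[0,1,0],"yaw":0},{"fingers":10,"dp":[0,0,0],"yaw":0},{"fingers":10,"dp":[0,0,0],"yaw":0},{"fingers":10,"dp":[0,0,0],"yaw":0},{"fingers":10,"dp":[0,0,0],"yaw":0}])

```text
clock: 12.28
tool_pos: [0.584, -0.3358, 0.1186]
tcp_rot: [180.0, 0.1, 110.9]
contact_force: [-0.4, 0.5, 4.1]
width: 0.0225
```

>>> play_rows(motion=[{"fingers":10,"dp":[0,0,0],"yaw":0},{"fingers":10,"dp":[0,0,0],"yaw":0},{"fingers":10,"dp":[0,0,0],"yaw":0}])

```text
clock: 12.53
tool_pos: [0.5839, -0.3358, 0.1186]
tcp_rot: [180.0, 0.1, 110.9]
contact_force: [-0.8, 0.2, 5.0]
width: 0.0224
```

>>> play_rows(motion=[{"fingers":10,"dp":[0,0,5],"yaw":0},{"fingers":10,"dp":[0,0,8],"yaw":0},{"fingers":10,"dp":[0,0,12],"yaw":0},{"fingers":10,"dp":[0,0,15],"yaw":0},{"fingers":10,"dp":[0,0,15],"yaw":0}])

```text
clock: 12.95
tool_pos: [0.5837, -0.3355, 0.1742]
tcp_rot: [180.0, -0.0, 110.9]
contact_force: [-0.0, -1.3, -0.7]
width: 0.0225
```

>>> play_rows(motion=[{"fingers":10,"dp":[0,0,20],"yaw":0},{"fingers":10,"dp":[0,0,20],"yaw":0},{"fingers":10,"dp":[0,0,20],"yaw":0},{"fingers":10,"dp":[0,0,20],"yaw":0},{"fingers":10,"dp":[0,0,20],"yaw":0}])

```text
clock: 13.37
tool_pos: [0.5836, -0.3355, 0.275]
tcp_rot: [180.0, 0.0, 110.9]
contact_force: [-0.4, 0.2, -1.4]
width: 0.0226
```

>>> play_rows(motion=[{"fingers":10,"dp":[0,0,8],"yaw":0},{"fingers":10,"dp":[0,0,0],"yaw":0},{"fingers":10,"dp":[0,0,0],"yaw":0}])

```text
clock: 13.62
tool_pos: [0.5839, -0.3357, 0.2808]
tcp_rot: [180.0, 0.0, 110.9]
contact_force: [0.0, -1.1, -1.6]
width: 0.0226
```

Run:
```python
from h import *
s=sense();print(s["tool_pos"],s["tcp_rot"],s["contact_force"],s["width"])
w=camera("wrist");a=camera("scene");b=camera("side")
A=cv2.resize(a["image"][170:330,110:260],None,fx=2.6,fy=2.6,interpolation=cv2.INTER_CUBIC)
D=cv2.resize(b["image"][60:220,230:380],None,fx=2.6,fy=2.6,interpolation=cv2.INTER_CUBIC)
cv2.imwrite("pics/l.png",np.hstack([A,D]))
```

```text
[ 0.58388401 -0.33572006  0.28081552] [1.79983821e+02 2.23971936e-02 1.10859936e+02] [ 0.01848043 -1.07558716 -1.60128262] 0.02260789309672367
```

View pics/l.png

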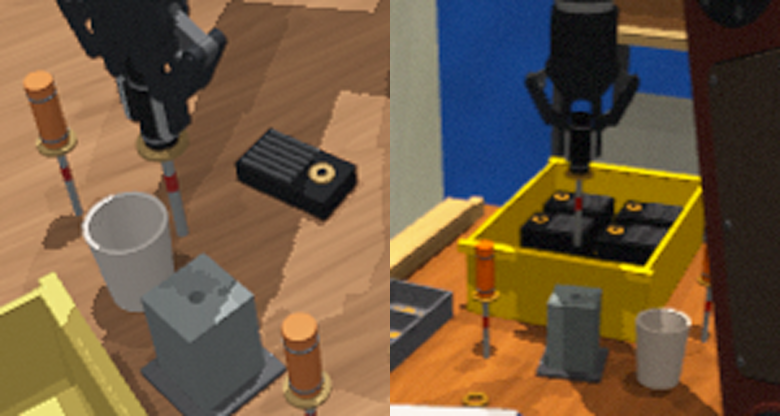

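>>> play_rows(motion=[{"fingers":10,"dp":[-1,20,0],"yaw":0},{"fingers":10,"dp":[-1,28,0],"yaw":0},{"fingers":10,"dp":[-1,30,0],"yaw":0},{"fingers":10,"dp":[-1,30,0],"yaw":0},{"fingers":10,"dp":[-1,30,0],"yaw":0}])

```text
clock: 14.18
tool_pos: [0.578, -0.1961, 0.2795]
tcp_rot: [-179.9, -0.1, 110.8]
contact_force: [-0.2, -0.2, -0.4]
width: 0.0226
```

>>> play_rows(motion=[{"fingers":10,"dp":[-1,30,0],"yaw":0},{"fingers":10,"dp":[-1,30,0],"yaw":0},{"fingers":10,"dp":[-1,30,0],"yaw":0},{"fingers":10,"dp":[-1,30,0],"yaw":0},{"fingers":10,"dp":[-1,30,0],"yaw":0}])

```text
clock: 14.6
tool_pos: [0.573, -0.046, 0.2797]
tcp_rot: [-179.9, -0.1, 110.9]
contact_force: [-0.7, 0.4, -1.1]
width: 0.0225
```

>>> play_rows(motion=[{"fingers":10,"dp":[-1,30,0],"yaw":0},{"fingers":10,"dp":[-1,30,0],"yaw":0},{"fingers":10,"dp":[-2,30,0],"yaw":0},{"fingers":10,"dp":[-2,23,0],"yaw":0},{"fingers":10,"dp":[0,10,0],"yaw":0}])

```text
clock: 15.02
tool_pos: [0.5667, 0.0782, 0.28]
tcp_rot: [-179.9, -0.1, 111.0]
contact_force: [0.0, -0.1, -1.5]
width: 0.0228
```

>>> play_rows(motion=[{"fingers":10,"dp":[0,0,0],"yaw":0},{"fingers":10,"dp":[0,0,0],"yaw":0},{"fingers":10,"dp":[0,0,0],"yaw":0}])

```text
clock: 15.27
tool_pos: [0.5677, 0.0744, 0.2804]
tcp_rot: [-180.0, 0.0, 110.8]
contact_force: [-0.0, -0.1, -1.7]
width: 0.0223
```

Run:
```python
from h import *
s=sense();print(s["tool_pos"],s["tcp_rot"],s["contact_force"],s["width"])
w=camera("wrist");a=camera("scene");b=camera("side")
A=cv2.resize(a["image"][130:230,300:390],None,fx=4.2,fy=4.2,interpolation=cv2.INTER_CUBIC)
D=cv2.resize(b["image"][160:260,200:290],None,fx=4.2,fy=4.2,interpolation=cv2.INTER_CUBIC)
cv2.imwrite("pics/m.png",np.hstack([A,D]));cv2.imwrite("pics/m_w.png",w["image"])
```

```text
[0.56774422 0.07441151 0.28036975] [-1.79963267e+02  5.36555089e-03  1.10812711e+02] [-0.01449826 -0.09360921 -1.66609466] 0.022325105582896524
```

View pics/m.png

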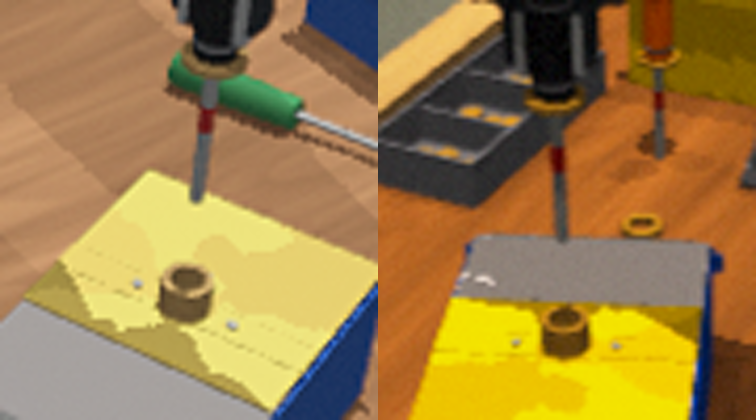

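View pics/m_w.png

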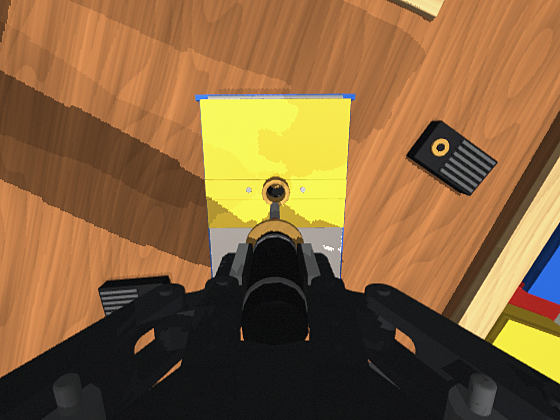

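```bash
cat > band.py <<'E'
from h import *
def band(c,win):
    u0,v0,u1,v1=win; im=c["image"][v0:v1,u0:u1].astype(int);B,G,R=im[...,0],im[...,1],im[...,2]
    m=((R>60)&(R>2.2*G)&(R>2*B)).astype(np.uint8)
    n,l,st,ce=cv2.connectedComponentsWithStats(m)
    if n<2: return None
    k=1+np.argmax(st[1:,4]); return ce[k]+[u0,v0],st[k]
E
python3 - <<'E'
from band import *
np.set_printoptions(precision=4,suppress=True)
s=sense();a=camera("scene");b=camera("side")
A=band(a,(335,140,365,180));B=band(b,(235,180,260,215));print(A,B)
print("band",tri(ray(a,*A[0]),ray(b,*B[0])))
A=cv2.resize(a["image"][140:182,335:365],None,fx=12,fy=12,interpolation=cv2.INTER_CUBIC)
D=cv2.resize(b["image"][178:220,233:263],None,fx=12,fy=12,interpolation=cv2.INTER_CUBIC)
cv2.imwrite("pics/n.png",np.hstack([A,D]))
E
```

```text
(array([348.7059, 158.0588]), array([12, 16,  5,  6, 17], dtype=int32)) (array([242.5, 197.5]), array([ 6, 15,  4,  6, 22], dtype=int32))
band (array([0.5671, 0.0742, 0.2238]), [np.float64(1.2326686452643414), np.float64(1.2326686452642406)])
```

View pics/n.png

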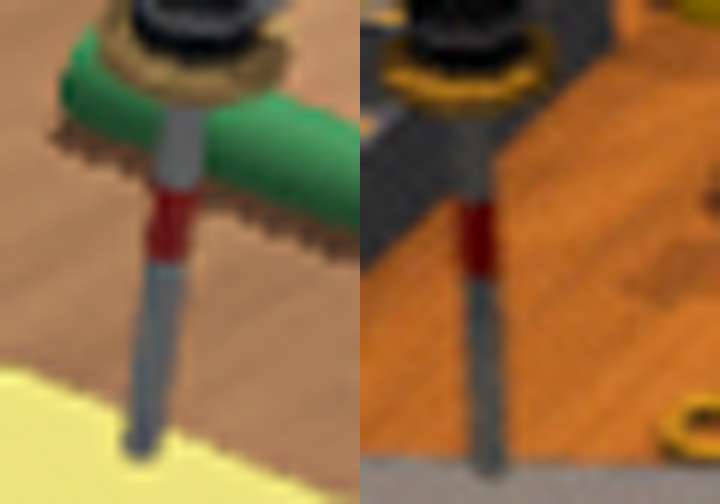

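Run:
```python
from band import *
np.set_printoptions(precision=4,suppress=True)
a=camera("scene");b=camera("side")
f=lambda x,y,u,v:((x+.5)/12-.5+u,(y+.5)/12-.5+v)
print("tip",tri(ray(a,*f(141,452,335,140)),ray(b,*f(128,469,233,178))))
print("rodtop",tri(ray(a,*f(183,120,335,140)),ray(b,*f(113,120,233,178))))
for z in(.172,.227,.26):
  for P in([.5675,.0747],[.5675,.0747]): pass
  print(z,proj(a,[.5675,.0747,z-.003]),proj(b,[.5675,.0747,z-.003]))
print(f(141,452,335,140),f(128,469,233,178),f(183,120,335,140),f(113,120,233,178))
```

```text
tip (array([0.5674, 0.0744, 0.1709]), [np.float64(0.9154210267140981), np.float64(0.9154210267141073)])
rodtop (array([0.569 , 0.0718, 0.2485]), [np.float64(1.632299593588258), np.float64(1.6322995935882743)])
0.172 [345.9797 177.6899] [242.7562 217.4334]
0.227 [348.4753 157.8117] [241.727 197.628]
0.26 [350.0656 145.1445] [241.0795 185.1665]
(346.2916666666667, 177.20833333333334) (243.20833333333334, 216.625) (349.7916666666667, 149.54166666666666) (241.95833333333334, 187.54166666666666)
```

>>> play_rows(motion=[{"fingers":10,"dp":[0,0,-10],"yaw":0},{"fingers":10,"dp":[0,0,-15],"yaw":0},{"fingers":10,"dp":[0,0,-15],"yaw":0},{"fingers":10,"dp":[0,0,-7],"yaw":0},{"fingers":10,"dp":[0,0,0],"yaw":0}])

```text
clock: 16.03
tool_pos: [0.5667, 0.0755, 0.2314]
tcp_rot: [-179.8, -0.1, 110.9]
contact_force: [0.6, -1.4, -1.9]
width: 0.0228
```

>>> play_rows(motion=[{"fingers":10,"dp":[0,0,0],"yaw":0},{"fingers":10,"dp":[0,0,0],"yaw":0}])

```text
clock: 16.2
tool_pos: [0.568, 0.0754, 0.2347]
tcp_rot: [179.9, 0.0, 110.9]
contact_force: [-0.2, -0.2, -0.2]
width: 0.0225
```

Run:
```python
from band import *
np.set_printoptions(precision=4,suppress=True)
s=sense();print(s["tool_pos"],s["tcp_rot"],s["contact_force"],s["width"])
a=camera("scene");b=camera("side")
A=cv2.resize(a["image"][160:210,325:363],None,fx=10,fy=10,interpolation=cv2.INTER_CUBIC)
D=cv2.resize(b["image"][198:248,225:263],None,fx=10,fy=10,interpolation=cv2.INTER_CUBIC)
cv2.imwrite("pics/o.png",np.hstack([A,D]))
```

```text
[0.568  0.0754 0.2347] [179.9415   0.0279 110.8537] [-0.1871 -0.2207 -0.2251] 0.022493557719380605
```

View pics/o.png

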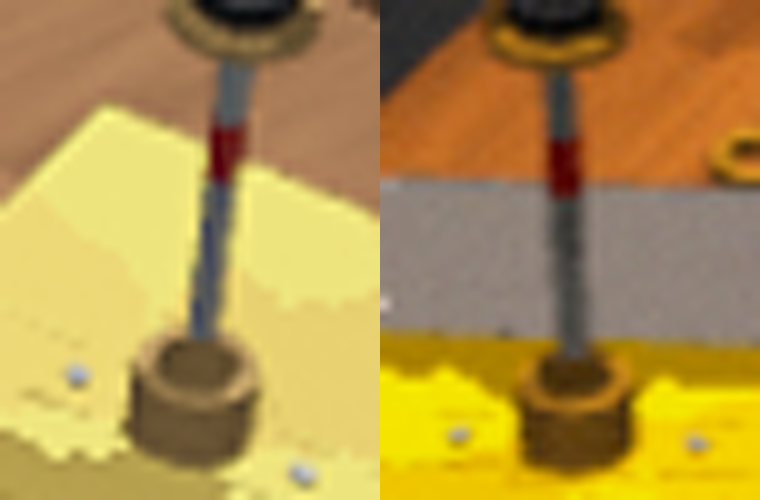

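>>> play_rows(motion=[{"fingers":10,"dp":[-0.5,-0.8,0],"yaw":0},{"fingers":10,"dp":[0,0,-3],"yaw":0},{"fingers":10,"dp":[0,0,-4],"yaw":0},{"fingers":10,"dp":[0,0,-4],"yaw":0},{"fingers":10,"dp":[0,0,-2],"yaw":0}])

```text
clock: 16.72
tool_pos: [0.5669, 0.0746, 0.2199]
tcp_rot: [-180.0, -0.0, 110.9]
contact_force: [-0.7, -0.3, -0.7]
width: 0.0228
```

>>> play_rows(motion=[{"fingers":10,"dp":[0,0,0],"yaw":0},{"fingers":10,"dp":[0,0,0],"yaw":0},{"fingers":10,"dp":[0,0,0],"yaw":0}])

```text
clock: 16.97
tool_pos: [0.5672, 0.0746, 0.2209]
tcp_rot: [180.0, 0.0, 110.9]
contact_force: [-0.4, 0.4, -0.9]
width: 0.0227
```

Run:
```python
from band import *
np.set_printoptions(precision=4,suppress=True)
s=sense();print(s["tool_pos"],s["tcp_rot"],s["contact_force"],s["width"])
a=camera("scene");b=camera("side")
A=cv2.resize(a["image"][160:210,325:363],None,fx=10,fy=10,interpolation=cv2.INTER_CUBIC)
D=cv2.resize(b["image"][198:248,225:263],None,fx=10,fy=10,interpolation=cv2.INTER_CUBIC)
cv2.imwrite("pics/p.png",np.hstack([A,D]))
```

```text
[0.5672 0.0746 0.2209] [179.9914   0.002  110.8557] [-0.3608  0.3779 -0.8644] 0.02269135205625316
```

View pics/p.png

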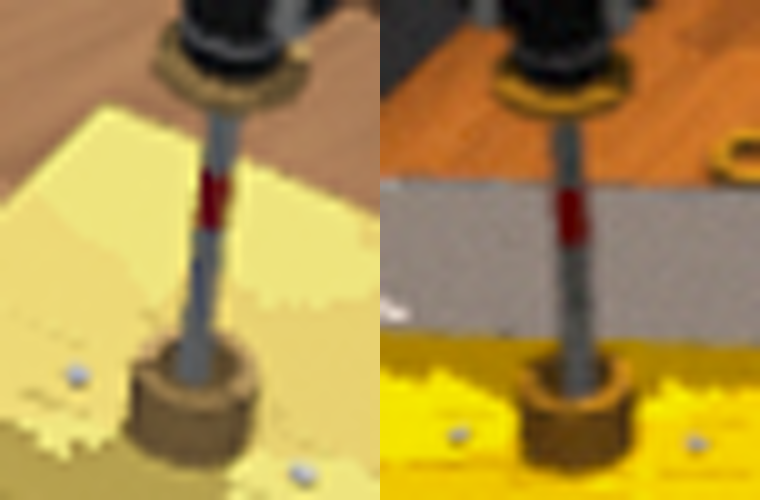

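The rod enters centred in both views: scene 198 vs 196, side 576 vs 577 in the 10x crop. I'll lower it on slowly.

>>> play_rows(motion=[{"fingers":10,"dp":[0,0,-3],"yaw":0},{"fingers":10,"dp":[0,0,-4],"yaw":0},{"fingers":10,"dp":[0,0,-4],"yaw":0},{"fingers":10,"dp":[0,0,-4],"yaw":0},{"fingers":10,"dp":[0,0,-3],"yaw":0}])

```text
clock: 17.48
tool_pos: [0.567, 0.0746, 0.202]
tcp_rot: [-180.0, -0.0, 110.9]
contact_force: [0.3, -0.6, -1.2]
width: 0.0229
```

>>> play_rows(motion=[{"fingers":10,"dp":[0,0,-3],"yaw":0},{"fingers":10,"dp":[0,0,-4],"yaw":0},{"fingers":10,"dp":[0,0,-4],"yaw":0},{"fingers":10,"dp":[0,0,-4],"yaw":0},{"fingers":10,"dp":[0,0,-3],"yaw":0}])

```text
clock: 17.9
tool_pos: [0.5671, 0.0746, 0.1843]
tcp_rot: [-180.0, -0.0, 110.9]
contact_force: [-0.1, -0.4, -1.0]
width: 0.0228
```

>>> play_rows(motion=[{"fingers":10,"dp":[0,0,-3],"yaw":0},{"fingers":10,"dp":[0,0,-3],"yaw":0},{"fingers":10,"dp":[0,0,-2],"yaw":0},{"fingers":10,"dp":[0,0,0],"yaw":0},{"fingers":10,"dp":[0,0,0],"yaw":0}])

```text
clock: 18.32
tool_pos: [0.5672, 0.0746, 0.1769]
tcp_rot: [180.0, 0.0, 110.9]
contact_force: [0.3, 0.1, -1.5]
width: 0.0226
```

Run:
```python
from band import *
np.set_printoptions(precision=4,suppress=True)
s=sense();print(s["tool_pos"],s["tcp_rot"],s["contact_force"],s["width"])
a=camera("scene");b=camera("side");w=camera("wrist")
A=cv2.resize(a["image"][160:210,325:363],None,fx=10,fy=10,interpolation=cv2.INTER_CUBIC)
D=cv2.resize(b["image"][198:248,225:263],None,fx=10,fy=10,interpolation=cv2.INTER_CUBIC)
cv2.imwrite("pics/q.png",np.hstack([A,D]));cv2.imwrite("pics/q_w.png",w["image"])
```

```text
[0.5672 0.0746 0.1769] [179.997    0.001  110.8553] [ 0.3056  0.1031 -1.5361] 0.022649153340937353
```

View pics/q.png

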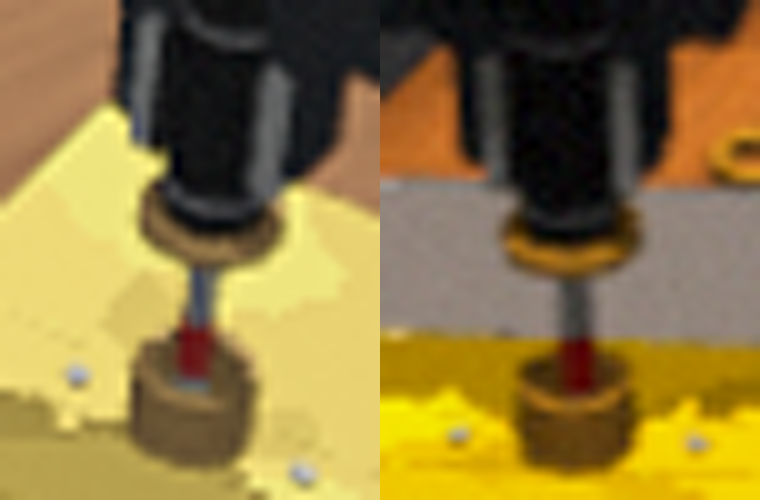

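View pics/q_w.png

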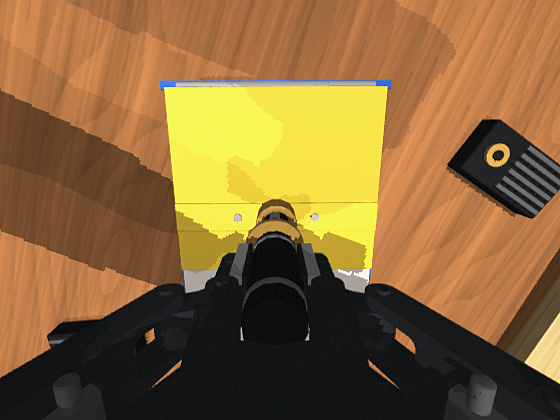

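>>> play_rows(motion=[{"fingers":10,"dp":[0.2,0.1,-2],"yaw":0},{"fingers":10,"dp":[0,0,-2],"yaw":0},{"fingers":10,"dp":[0,0,-1.2],"yaw":0},{"fingers":10,"dp":[0,0,0],"yaw":0},{"fingers":10,"dp":[0,0,0],"yaw":0}])

```text
clock: 18.88
tool_pos: [0.5673, 0.0747, 0.1715]
tcp_rot: [-180.0, -0.0, 110.9]
contact_force: [-0.4, 0.7, -1.3]
width: 0.0229
```

>>> play_rows(motion=[{"fingers":10,"dp":[0,0,0],"yaw":0},{"fingers":10,"dp":[0,0,0],"yaw":0},{"fingers":10,"dp":[0,0,0],"yaw":0},{"fingers":10,"dp":[0,0,0],"yaw":0}])

```text
clock: 19.22
tool_pos: [0.5675, 0.0747, 0.1718]
tcp_rot: [180.0, 0.0, 110.9]
contact_force: [-1.2, 0.7, -0.7]
width: 0.0225
```

Run:
```python
from band import *
np.set_printoptions(precision=4,suppress=True)
s=sense();print(s["tool_pos"],s["tcp_rot"],s["contact_force"],s["width"],s["joint_vel"])
a=camera("scene");b=camera("side")
A=cv2.resize(a["image"][165:215,325:363],None,fx=10,fy=10,interpolation=cv2.INTER_CUBIC)
D=cv2.resize(b["image"][203:253,225:263],None,fx=10,fy=10,interpolation=cv2.INTER_CUBIC)
cv2.imwrite("pics/r.png",np.hstack([A,D]));cv2.imwrite("pics/r_s.png",a["image"])
```

```text
[0.5675 0.0747 0.1718] [179.9856   0.0035 110.8537] [-1.175   0.7455 -0.7362] 0.022483826200005816 [-0.0105 -0.0136  0.0201 -0.0309 -0.0063  0.0722]
```

View pics/r.png

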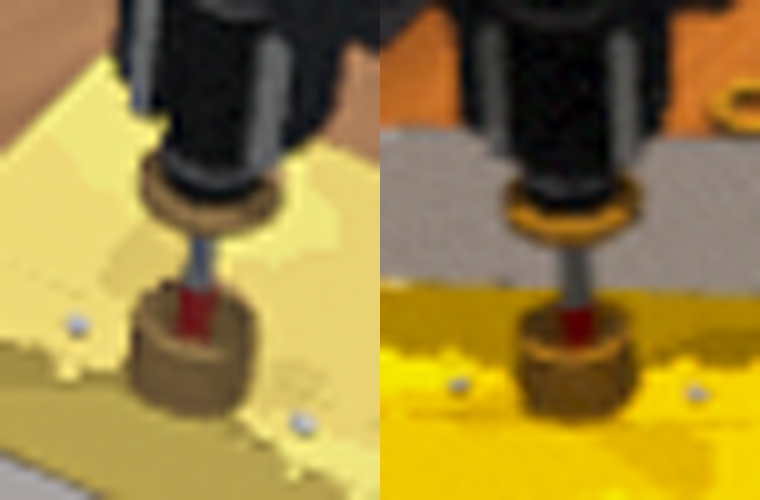

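View pics/r_s.png

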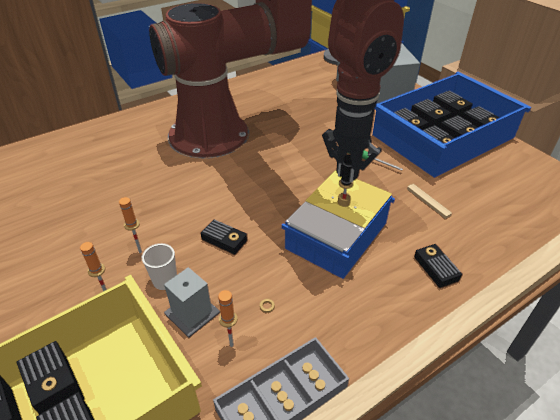

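Run:
```python
from rig import *
s=sense();print(s["clock"],s["tool_pos"],s["contact_force"]);print(sign_off())
```

```text
19.3167 [0.56744957 0.07471045 0.17174245] [ 0.84401203 -0.90237647 -1.16080511]
the job is handed in; nothing more can be done
None
```

I handed the job in at 19.3 s. The white flap was folded flat first, then the yellow flap on top. I then drew the black-handled probe from the grey holder and lowered it upright through the guide, and it was still held there at hand-in.

**Flaps:** the fingertips stopped at z 0.094 m on white and 0.098 m on yellow, with at most 13.5 N of push. Both looked flat in the pictures.

**Centring:** the rod was within about 1 mm of the bore centre in both fixed views. The wrist force stayed at noise level (about 1 N), so there was no sign of touching.

**Depth:** going by the arm's own position, the red band's middle was within 0.2 mm of the guide's mouth. Reading the band's upper edge in the pictures put it about 1 mm (scene camera) to 1.7 mm (side camera) lower. I left it, because edges read that way are coarse.

**Camera disagreement:** the two fixed cameras put the mouth about 3 mm lower than the task text does, and they put the probe lower by the same amount. Probe against guide is therefore consistent.

**Rest of the bench:** the cup, spare modules, nut, wood strip and orange look-alikes looked unmoved in the last scene picture. The screwdriver was mostly hidden behind the gripper there; nothing came near it.

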